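# Empty the tipping kettle of sugar cakes

## Robot

A 7-joint arm with a two-finger parallel gripper is mounted at the origin on the work surface. World frame = base frame: x ahead of the robot, y to its left, z up, the work surface at z = 0. Lengths are in m, angles in rad, forces in N, time in s.
With the tool pointing down it reaches from about 0.425 to 0.875 m from the base axis. Payload 4.7 kg.
Tool frame: the origin (TCP) lies between the finger pads; the fingertips stand 11 mm ahead of it and the grasp point (between the pads) lies 8 mm behind it; z points along the fingers, y is the line along which they close (so a half turn about z gives the same grasp; the last joint's range is limited). The gripper opens to 87 mm and grips with 3 to 60 N. Pads are 19 mm wide; open, the fingers measure 117 mm over their backs; the gripper's body (75 mm by 190 mm) begins 51 mm behind the grasp point.
Start: joints at [1.345, 0.321, -0.07, 1.45, 0.023, 1.371, -0.057], TCP at [0.154, -0.631, 0.234] pointing down, gripper open.
Joint ranges: [-2.86, 2.86], [-0.3, 2.09], [-1.38, 1.24], [0.06, 2.45], [-1.56, 4.7], [0.09, 2.05], [-2.69, 2.69]. Speed limits (rad/s): [2.57, 2.57, 3.14, 3.14, 3.14, 3.14, 3.14].

## Interface

Orientations are given as a rotation vector (axis times angle).
In Python, from bench import ctrl gives the robot as it stands. The module is installed in compiled form; this text tells all that it offers.
- The arm moves only by the shell command python3 -m inch 'ROWS' [FORCE]. ROWS is JSON, a list of rows, each an object with "slide": the shift along the tool's x, y, z scaled (see below), a list of three; "angular": the turn, a rotation vector about the tool's x, y, z scaled (see below), a list of three; "claw": the opening, from -1 (shut) to 1 (fully open). In form: [{"slide": [tx, ty, tz], "angular": [rx, ry, rz], "claw": claw}, ...]. A call has 1 to 10 rows; each row is the pose to reach, as a shift and turn from the pose commanded when the call began, along the tool's axes at that moment; what a row does not reach only later rows make up. The controller multiplies each number of a shift by 0.25 m and each number of a turn by 30 degrees. A row lasts 1/10 s, in which the tool goes at most 50 mm and 8.59 degrees, less where a joint would pass 70% of its speed; a pose out of reach is approached as far as the arm can. A call with a number of a shift or a turn outside -1 to 1 is refused whole. A call with a gripper value outside its range is refused whole. The fingers move at their own pace and stop on an object; FORCE is the grip in N (left out, the last holds). Time passes only in rows, so rows that repeat a pose let the fingers close. It gives the time, the measured TCP pose, the force, the opening and the grip force at its end, in the units of the state.
- ctrl.get_state(): the state, without advancing time (a new reading comes with each control period).
- ctrl.get_image(name): name is "scene" or "side" or "wrist"; returns a dict with "color" (384x512x3 uint8, red, green, blue), "depth" (384x512 float32, m along the optical axis (not along the pixel's ray), 0 where there is no reading), "camera_matrix" (3x3 intrinsics, pixels), "extrinsics" (4x4, takes a point from camera to world coordinates); the wrist camera has in their place "tool_from_camera" (4x4, takes a point from camera to tool coordinates, whose origin is the TCP and whose axes are the flange's). Camera axes: x right, y up, looking along -z (the intrinsics and any distortion apply to the point x, -y, -z); pixel columns grow to the right and rows downward; lengths in m; the calibration is good to about 2 mm. A picture is of the moment at which its call begins: read the wrist's pose just before it.
- ctrl.close_job(): hands the job in; it is judged then, once.
Trained networks look in the newest picture that a camera, given by its name, has taken for a name from the list of things; names that differ only in an ending like _2 or _b are one class to them, and where a whole thing is asked for, a point or a joint stands for the part that bears it (a point fixed in the world has none). Each returns a list of dicts, best first, with "confidence" (0 to 1); they miss things now and then, are a little off and sometimes report something else, mostly with a low value. They report only what shows in the picture. A call takes as long as a camera call. They do not tell look-alikes from the thing itself.
- ctrl.find_in(query, camera): "bbox" ([centre column, centre row, width, height] in pixels, round what is visible of it).
- ctrl.outline_of(query, camera): "mask" (384x512 bool, what is visible of it) and "bbox" ([centre column, centre row, width, height] in pixels, round what is visible of it).
The state is a dict: "time": time; "joint_positions": joint angles; "qd": joint speeds; "joint_torque": joint torques, N m; "position": TCP position; "tool_rot": TCP orientation; "ft_force": force on the tool from outside, world axes, zero at the start; "torque": the same for the moment, N m; "grip_width": opening from 0.0 (shut) to 1.0 (fully open); "grip_force": force on a finger pad.
Only numpy, scipy, OpenCV 4.12 (cv2) and the standard library are available. Lean on these libraries where they do the work, as an engineer would, in place of code of your own. Each camera call takes 0.05 s, during which the arm holds its last target. There are 200 camera calls.

## Task

Lift the loose lid off the leaning kettle by its knob and set it down gently, knob up, wholly on the empty slatted board. Then tip the kettle right over to its stop by its red handle so that all three sugar cakes slide out into the wooden tray, and lower it gently back onto its rest, without letting it slam. Leave the other things on the table where they are.

Things in the scene. Friction and masses are not known exactly. Their poses are not given: they have to be found in the camera images.
- stand: Fixed dark steel frame of the tipping kettle, 150 x 200 mm base plate. Origin on the table under the frame; its -x axis points to where the kettle pours, y is parallel to the kettle's hinge, z up. The hinge lies at x = -90, z = 120 mm.
- kettle_hinge (a point): Middle of the kettle's hinge, a horizontal bar (along the stand's y) just outside the lip of the mouth on the pouring side, 120 mm above the table. Its frame turns with the kettle; at rest its axes equal the stand's.
- kettle_handle (a point): Middle of the kettle's red handle bar: 12 mm thick, 90 mm long between two arms, parallel to the hinge and 185 mm from it, on the side away from the pour. At rest it is 198 mm above the table and stands 48 mm out from the kettle's rim. It can be pinched from above across the bar and turns in the fingers.
- kettle (a joint): Turn of the kettle about its hinge (rad): 0 at rest, leaning 25 degrees towards the pour; it grows as the handle is lifted up and over towards the pouring side; stop at 1.95. It swings freely and falls back under its own weight when let go before about 1.3. Kettle: bright aluminium bucket, 130 mm across the mouth, 112 mm at the base, 110 mm deep, 0.55 kg.
- lid: Round aluminium lid, 144 mm across, 0.15 to 0.3 kg, lying loose in the kettle's mouth and leaning with it. Origin at the centre of its underside, z along its axis towards the knob. A plug 107 mm across and 16 mm deep reaches into the mouth with a few mm of play; the rim flange lies at z = 16 to 20 mm; black round knob 32 mm across from z = 36 to 62 mm on a thin stem.
- board: Empty square slatted wooden board, 200 x 200 mm, fixed on the table. Origin at the centre of its underside, z up; its flat top is at z = 20 mm.
- tray: Open wooden tray in front of the kettle under its pouring lip, 200 (x) x 220 (y) x 42 mm, walls and floor 8 mm, fixed. Origin at the centre of its underside, x and y along its sides.
- mug: Blue ceramic mug, 72 mm across, 85 mm tall; origin at the centre of its underside. Leave alone.
- jar: Amber glass jar, 68 mm across, 100 mm tall; origin at the centre of its underside. Leave alone.
- scraper: Scraper (spatula) lying flat on the table, handle to its -x; origin on its underside. Leave alone.
- spare0: Brown sugar cake standing on the table, 42 mm across, 42 mm tall; origin at the centre of its underside. Leave alone.
- spare1: A second such cake standing on the table. Leave alone.
- cake0: Brown sugar cake, a slightly tapered cylinder 42 mm across and 42 mm tall, lying in the kettle at the start; origin at the centre of its base.
- cake1: Another such cake in the kettle.
- cake2: Another such cake in the kettle.
Not all that is in view belongs to the job. Of the things like the lid, leave any that is turquoise; of the rest the larger one is meant.

How it is judged:
By the outcome, as a careful person would: the job done as asked, in the order asked, and still so for the second after the job is handed in, with the robot touching nothing.
It also fails if it takes over 72 s, if anything falls off the work surface, if the arm or the gripper's body presses on something with over 40 N, if the wrist force passes 120 N, or if a joint passes its speed limit or range.

## Working session

There is one attempt and no reset: what is moved stays moved. The work goes in short steps, Python scripts to look and compute and a shell command to move; the robot and the scene stay as the last step left them, time stands still between calls to the robot, and variables do not carry over. Pictures are saved under pics/ and viewed, at most 10 in all, crops included, and the job is handed in when it is done.

```bash
mkdir -p pics; cat > h.py <<'E'
import numpy as np, cv2
from scipy.spatial.transform import Rotation as R
from bench import ctrl
def T_of(im, st=None):
    if 'extrinsics' in im: return np.array(im['extrinsics'])
    T=np.eye(4); T[:3,:3]=R.from_rotvec(st['tool_rot']).as_matrix(); T[:3,3]=st['position']
    return T@np.array(im['tool_from_camera'])
def cloud(im, st=None):
    d=np.array(im['depth']); K=np.array(im['camera_matrix']); T=T_of(im,st)
    v,u=np.mgrid[:384,:512]
    P=np.stack([(u-K[0,2])/K[0,0]*d, -(v-K[1,2])/K[1,1]*d, -d],-1)@T[:3,:3].T+T[:3,3]
    P[d<=0]=np.nan
    return P
def save(im,name): cv2.imwrite('pics/'+name, np.array(im['color'])[...,::-1])
E
cat > a.py <<'E'
from h import *
print(ctrl.get_state())
ims=[]
for c in ['scene','side']:
    im=ctrl.get_image(c); ims.append(np.array(im['color'])); P=cloud(im); np.save(c+'.npy',P)
    print(c,{k:np.round(v,3).tolist() for k,v in im.items() if k not in('color','depth')}, [k for k in im])
    for q in ['stand','kettle_handle','kettle','lid','board','tray','mug','jar','scraper','spare0']:
        for r in ctrl.outline_of(q,c)[:3]:
            m=np.array(r['mask']); p=P[m]; p=p[~np.isnan(p[:,0])]
            print(q,round(r['confidence'],2),np.round(r['bbox']).tolist(),m.sum(), np.round(np.median(p,0),3).tolist() if len(p) else None, np.round(np.percentile(p,[3,97],axis=0),3).tolist() if len(p) else None)
    cv2.imwrite(f'pics/{c}0.png',cv2.resize(ims[-1][...,::-1],(768,576)))
E
python3 a.py
```

```text
{'time': 0.0, 'joint_positions': array([ 1.34511354,  0.32181667, -0.07007687,  1.45170774,  0.02258351,
        1.3707832 , -0.0568735 ]), 'qd': array([ 0.00034021,  0.00032102, -0.00030244,  0.00177866,  0.00035537,
       -0.0007059 ,  0.00046428]), 'joint_torque': array([-3.70197777e-04, -4.91286314e+01, -4.03940734e-01, -3.12528026e+01,
       -6.39710063e-02,  4.37123794e-02,  1.90477235e-04]), 'position': array([ 0.1541934, -0.6308862,  0.2324491]), 'tool_rot': array([-3.11714369e+00, -3.75594032e-01,  4.95532195e-04]), 'ft_force': array([ 0.47343728, -0.22918689,  0.15343842]), 'torque': array([-0.04111412, -0.02887608, -0.0222271 ]), 'grip_force': 0.0, 'grip_width': 1.0057981453557476}
scene {'camera_matrix': [[466.022, 0.0, 255.395], [0.0, 466.022, 191.932], [0.0, 0.0, 1.0]], 'extrinsics': [[0.848, -0.373, 0.377, 1.013], [0.53, 0.599, -0.6, -0.646], [-0.002, 0.709, 0.706, 0.991], [0.0, 0.0, 0.0, 1.0]]} ['color', 'depth', 'camera_matrix', 'extrinsics']
stand 0.96 [278.0, 165.0, 92.0, 96.0] 2105 [0.58, 0.22, 0.05] [[0.443, 0.143, 0.009], [0.633, 0.324, 0.202]]
stand 0.43 [269
[... 2896 characters left out ...]
.079], [0.584, 0.321, 0.204]]
tray 0.31 [318.0, 294.0, 12.0, 14.0] 188 [0.362, 0.311, 0.038] [[0.346, 0.289, 0.005], [0.379, 0.32, 0.047]]
mug 0.71 [217.0, 172.0, 33.0, 28.0] 633 [0.729, -0.118, 0.053] [[0.678, -0.166, 0.004], [0.766, -0.093, 0.087]]
jar 0.59 [206.0, 204.0, 25.0, 31.0] 554 [0.727, 0.036, 0.073] [[0.701, -0.005, 0.011], [0.758, 0.049, 0.103]]
scraper 0.66 [227.0, 148.0, 75.0, 21.0] 467 [0.649, -0.311, 0.005] [[0.581, -0.335, -0.003], [0.84, -0.268, 0.021]]
spare0 0.71 [306.0, 181.0, 12.0, 12.0] 132 [0.409, -0.118, 0.034] [[0.392, -0.14, 0.004], [0.426, -0.109, 0.045]]
spare0 0.61 [317.0, 293.0, 16.0, 20.0] 197 [0.364, 0.31, 0.039] [[0.348, 0.285, 0.005], [0.382, 0.32, 0.047]]
```

View pics/scene0.png

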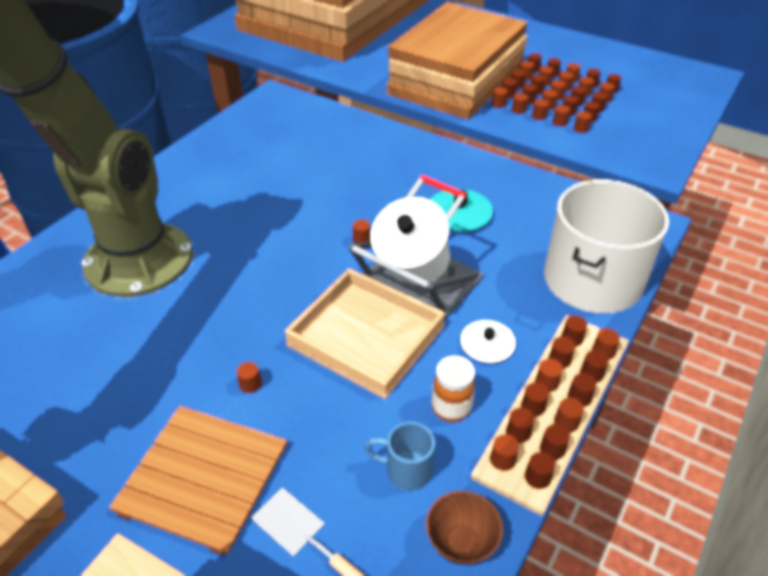

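View pics/side0.png

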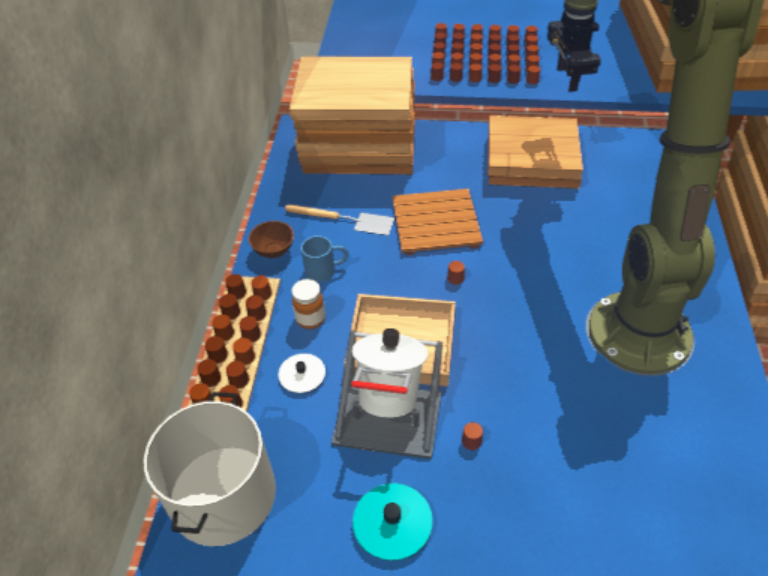

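The scene view (768 px wide picture) shows the kettle with the white lid at about (410,230), its black knob at (405,223) and the red handle at (443,186). The tray is at (365,330), the board at (200,475) and the turquoise lid at (462,208). The side view agrees: knob (391,338), red bar (380,386), board (437,220).

```bash
cat > b.py <<'E'
from h import *
allp={}
for c in ['scene','side']:
    im=ctrl.get_image(c); P=cloud(im); C=np.array(im['color']).astype(int); r,g,b=C[...,0],C[...,1],C[...,2]
    x,y,z=np.moveaxis(P,-1,0)
    reg=(x>.4)&(x<.66)&(y>.1)&(y<.4)
    red=reg&(z>.15)&(r>130)&(g<70)&(b<80)
    p=P[red]; m=np.median(p,0); u,s,vt=np.linalg.svd(p-p.mean(0)); a=vt[0]; t=(p-p.mean(0))@a
    e=p.mean(0)+a*(np.percentile(t,1)+np.percentile(t,99))/2
    print(c,'handle n',len(p),'mid',e.round(4),'axis',a.round(3),'len',np.ptp(t).round(3),'ztop',np.percentile(p[:,2],95).round(4))
    blk=reg&(z>.16)&(C.max(-1)<70)
    p=P[blk]; print(c,'knob n',len(p),np.median(p,0).round(4),p.min(0).round(3),p.max(0).round(3))
    big=[q for q in ctrl.outline_of('lid',c)]
    for q in big:
        mm=np.array(q['mask'])&reg&(z>.11)&(C.min(-1)>120)
        if mm.sum()<300: continue
        p=P[mm]
        for _ in range(6):
            n=np.linalg.svd(p-p.mean(0),full_matrices=False)[2][2]; n*=np.sign(n[2]); d=(p-p.mean(0))@n; p=p[abs(d)<max(2*d.std(),.003)]
        print(c,'lid plane n',n.round(3),'cen',p.mean(0).round(4),'mid ext',((p.min(0)+p.max(0))/2).round(4),'ext',np.ptp(p,0).round(3),len(p))
        np.save(c+'lidp.npy',p)
    for nm,(x0,x1,y0,y1,z0,z1) in dict(board=(.34,.6,-.45,-.19,.016,.026),tray=(.39,.66,-.06,.19,.038,.046),base=(.4,.65,.15,.36,.004,.02)).items():
        mm=(x>x0)&(x<x1)&(y>y0)&(y<y1)&(z>z0)&(z<z1); 
        if nm=='base': mm&=(C.max(-1)<110)&(b-r<40)
        else: mm&=(r>b+15)
        k=cv2.morphologyEx(mm.astype(np.uint8),cv2.MORPH_OPEN,np.ones((2,2)))>0
        p=P[k]; rc=cv2.minAreaRect((p[:,:2]*1000).astype(np.float32)); print(c,nm,rc,np.median(p[:,2]).round(4))
E
python3 b.py
```

```text
scene handle n 22 mid [0.5443 0.3119 0.2008] axis [ 0.998 -0.055  0.005] len 0.088 ztop 0.2044
scene knob n 72 [0.5356 0.1873 0.1964] [0.521 0.18  0.179] [0.547 0.198 0.205]
scene lid plane n [-0.029 -0.42   0.907] cen [0.5359 0.2056 0.1638] mid ext [0.5305 0.2084 0.1631] ext [0.143 0.129 0.064] 1448
scene lid plane n [-0.033 -0.419  0.907] cen [0.5352 0.1944 0.146 ] mid ext [0.528  0.2254 0.1608] ext [0.163 0.177 0.084] 254
scene board ((468.8357849121094, -315.8802185058594), (196.68434143066406, 194.82388305664062), 12.647876739501953) nan
scene tray ((526.0731811523438, 69.28878784179688), (201.48765563964844, 215.47581481933594), 87.92274475097656) nan
scene base ((563.8927001953125, 251.9829559326172), (163.3077850341797, 186.2542724609375), 64.63907623291016) nan
side handle n 138 mid [0.5383 0.3189 0.2019] axis [-0.997  0.076  0.005] len 0.096 ztop 0.2062
side knob n 100 [0.5288 0.2054 0.1979] [0.518 0.181 0.173] [0.541 0.218 0.207]
side lid plane n [-0.034 -0.409  0.912] cen [0.5281 0.2222 0.1703] mid ext [0.5298 0.2115 0.1638] ext [0.14  0.129 0.064] 848
side board ((461.11474609375, -318.19781494140625), (218.7436065673828, 192.02357482910156), 16.805662155151367) nan
side tray ((518.4266357421875, 89.35858154296875), (237.76504516601562, 216.6461944580078), 88.01605224609375) 0.0388
side base ((nan, nan), (0.0, 0.0), 0.0) nan
```

```bash
cat > go.py <<'E'
# go.py x y z tilt yaw : shift/turn (in move units) from the pose now to TCP target; tilt about tool y, yaw = world angle of tool y
from h import *
import sys
def Rt(tilt,yaw):
    c,s=np.cos(np.radians(yaw)),np.sin(np.radians(yaw))
    return R.from_matrix(np.array([[-s,c,0],[c,s,0],[0,0,-1.]]).T)*R.from_euler('y',tilt,degrees=True)
if __name__=='__main__':
    st=ctrl.get_state(); Rn=R.from_rotvec(st['tool_rot']); v=sys.argv[1:]
    print('t',round(st['time'],2),'pos',st['position'].round(4),'q',st['joint_positions'].round(2),'F',st['ft_force'].round(1),'grip',round(st['grip_width'],3),round(st['grip_force'],1))
    for i in range(0,len(v),5):
        x=np.array(v[i:i+5],float)
        print('slide',(Rn.inv().apply(x[:3]-st['position'])/.25).round(3),'ang',np.degrees((Rn.inv()*Rt(x[3],x[4])).as_rotvec()/30).round(3))
E
python3 go.py .40 -.46 .36 0 -50  .50 -.25 .36 0 -28  .53 .10 .36 0 -4
```

```text
t 1.3 pos [ 0.1544 -0.6314  0.2336] q [ 1.35  0.32 -0.07  1.45  0.02  1.37 -0.06] F [-0. -0.  0.] grip 1.0 0.0
slide [ 1.117 -0.433 -0.506] ang [ 0.     0.    -0.875]
slide [ 1.705 -1.154 -0.506] ang [ 0.     0.    -1.609]
slide [ 2.155 -2.485 -0.506] ang [ 0.     0.    -2.409]
```

```bash
python3 -m inch '[{"slide":[0.18,-0.07,-0.1],"angular":[0,0,-0.2],"claw":1},{"slide":[0.36,-0.14,-0.2],"angular":[0,0,-0.4],"claw":1},{"slide":[0.54,-0.21,-0.3],"angular":[0,0,-0.6],"claw":1},{"slide":[0.72,-0.28,-0.4],"angular":[0,0,-0.75],"claw":1},{"slide":[0.86,-0.34,-0.5],"angular":[0,0,-0.875],"claw":1},{"slide":[1,-0.43,-0.5],"angular":[0,0,-0.9],"claw":1},{"slide":[1,-0.43,-0.5],"angular":[0,0,-0.9],"claw":1}]' 20; python3 go.py .50 -.25 .36 0 -28
```

```text
time: 2.0
position: [0.3793, -0.4613, 0.3611]
tool_rot: [2.936, 1.112, 0.009]
ft_force: [0.8, 0.4, -0.2]
grip_width: 1.002
grip_force: 0.0
t 2.0 pos [ 0.3793 -0.4613  0.3611] q [ 1.08  0.19 -0.29  1.37  0.05  1.59 -0.05] F [ 0.8  0.4 -0.2] grip 1.002 0.0
slide [ 0.921 -0.313  0.008] ang [ 0.009 -0.008 -0.684]
```

```bash
python3 -m inch '[{"slide":[0.18,-0.06,0],"angular":[0,0,-0.15],"claw":1},{"slide":[0.36,-0.12,0],"angular":[0,0,-0.3],"claw":1},{"slide":[0.54,-0.18,0],"angular":[0,0,-0.45],"claw":1},{"slide":[0.72,-0.24,0],"angular":[0,0,-0.6],"claw":1},{"slide":[0.92,-0.31,0],"angular":[0,0,-0.68],"claw":1},{"slide":[0.92,-0.31,0],"angular":[0,0,-0.68],"claw":1}]'; python3 go.py .51 0.0 .36 0 -4 .51 .07 .38 25 -4
```

```text
time: 2.6
position: [0.4992, -0.2502, 0.3591]
tool_rot: [-2.693, -1.616, -0.006]
ft_force: [-0.6, 0.3, -0.2]
grip_width: 1.002
grip_force: 0.0
t 2.6 pos [ 0.4992 -0.2502  0.3591] q [ 0.86  0.12 -0.48  1.46  0.05  1.58 -0.11] F [-0.6  0.3 -0.2] grip 1.002 0.0
slide [ 0.903 -0.433 -0.   ] ang [ 0.003 -0.007 -0.803]
slide [ 1.151 -0.564 -0.079] ang [ 0.178  0.814 -0.789]
```

```bash
python3 - <<'E'
from h import *
im=ctrl.get_image('wrist'); st=ctrl.get_state()
K=np.array(im['camera_matrix']); print(K.round(1).tolist(), np.array(im['tool_from_camera']).round(3).tolist(), 'dist' in im)
P=cloud(im,st)
for r in ctrl.outline_of('board','wrist')[:2]:
    p=P[np.array(r['mask'])]; p=p[~np.isnan(p[:,0])]
    print(r['confidence'],r['bbox'],np.median(p,0).round(4),cv2.minAreaRect((p[p[:,2]>.013][:,:2]*1000).astype(np.float32)))
E
```

```text
[[317.9, 0.0, 255.7], [0.0, 317.9, 189.3], [0.0, 0.0, 1.0]] [[0.001, 0.965, 0.261, 0.072], [1.0, -0.001, -0.0, -0.001], [-0.0, 0.261, -0.965, -0.151], [0.0, 0.0, 0.0, 1.0]] False
0.8 [257.9, 177.9, 171.6, 146.2] [ 0.4721 -0.3057  0.0198] ((463.9057312011719, -316.83282470703125), (199.98831176757812, 197.51321411132812), 11.728448867797852)
```

```bash
python3 -m inch '[{"slide":[0.17,-0.08,0],"angular":[0,0,-0.15],"claw":1},{"slide":[0.34,-0.16,0],"angular":[0,0.05,-0.3],"claw":1},{"slide":[0.51,-0.24,0],"angular":[0.03,0.15,-0.45],"claw":1},{"slide":[0.68,-0.33,-0.03],"angular":[0.06,0.3,-0.6],"claw":1},{"slide":[0.86,-0.42,-0.06],"angular":[0.09,0.45,-0.7],"claw":1},{"slide":[1,-0.5,-0.08],"angular":[0.12,0.6,-0.79],"claw":1},{"slide":[1,-0.55,-0.08],"angular":[0.18,0.81,-0.79],"claw":1},{"slide":[1,-0.55,-0.08],"angular":[0.18,0.81,-0.79],"claw":1},{"slide":[1,-0.55,-0.08],"angular":[0.18,0.81,-0.79],"claw":1}]'; cat > w.py <<'E'
import sys; from h import *
st=ctrl.get_state(); im=ctrl.get_image('wrist'); P=cloud(im,st); C=np.array(im['color']).astype(int); save(im,sys.argv[1])
r,g,b=np.moveaxis(C,-1,0); x,y,z=np.moveaxis(P,-1,0); reg=(x>.4)&(x<.66)&(y>.08)&(y<.4)
red=reg&(z>.15)&(r>130)&(g<70)&(b<80); p=P[red]
if len(p)>10: print('red',len(p),p.mean(0).round(4),p.min(0).round(3),p.max(0).round(3))
blk=reg&(z>.172)&(C.max(-1)<75); p=P[blk]
if len(p): print('knob',len(p),np.median(p,0).round(4),p.min(0).round(3),p.max(0).round(3))
for q in ctrl.outline_of('lid','wrist'):
    m=np.array(q['mask']); p=P[m&reg&(z>.11)&(C.min(-1)>110)]
    print('det',round(q['confidence'],2),np.round(q['bbox']),len(p))
    if len(p)<800: continue
    for _ in range(8):
        n=np.linalg.svd(p-p.mean(0),full_matrices=False)[2][2]; n*=np.sign(n[2]); d=(p-p.mean(0))@n; p=p[abs(d)<max(2*d.std(),.002)]
    e1=np.cross(n,[1,0,0]);e1/=np.linalg.norm(e1);e2=np.cross(n,e1); o=p.mean(0)
    (cx,cy),rad=cv2.minEnclosingCircle(np.c_[(p-o)@e1,(p-o)@e2].astype(np.float32)*1000)
    c=o+e1*cx/1e3+e2*cy/1e3
    print('n',n.round(3),'flange cen',c.round(4),'rad',rad,'grasp pt(+33)',(c+n*.033).round(4))
E
python3 w.py w1.png; python3 go.py .51 .07 .38 25 -4
```

```text
time: 3.6
position: [0.4958, 0.0237, 0.378]
tool_rot: [-2.077, -1.9, -0.448]
ft_force: [0.1, -0.5, 0.6]
grip_width: 0.998
grip_force: 0.0
red 291 [0.5371 0.3132 0.2013] [0.489 0.309 0.198] [0.587 0.318 0.205]
knob 557 [0.5286 0.1934 0.1998] [0.514 0.18  0.192] [0.544 0.208 0.206]
det 0.82 [381. 149.  58.  58.] 0
det 0.77 [272.  95. 116. 118.] 9512
n [-0.032 -0.421  0.907] flange cen [0.5297 0.2096 0.1645] rad 71.89276885986328 grasp pt(+33) [0.5286 0.1957 0.1944]
det 0.69 [238.  18.  76.  29.] 9
t 3.7 pos [0.4961 0.0255 0.3787] q [ 0.79 -0.01 -0.58  1.61 -0.43  1.6   0.12] F [-0.  -0.1 -0.3] grip 0.997 0.0
slide [0.168 0.041 0.071] ang [ 0.007  0.013 -0.028]
```

View pics/w1.png

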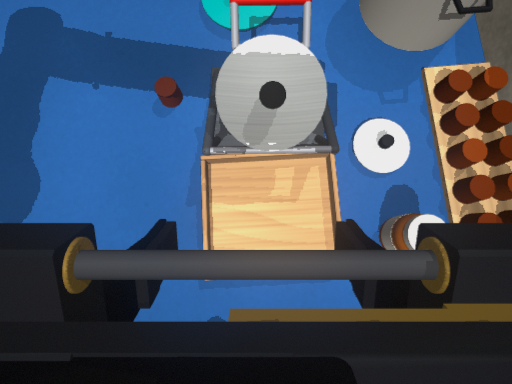

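The wrist view shows the kettle lid at (272,95), the knob at its centre, and the red bar at the top edge. The small white lid is at (381,146) and the turquoise one at the top left. The fitted radius of 71.9 mm and 25° lean match the text.

```bash
python3 go.py .527 .1742 .2407 24.9 -4.4 .5289 .1995 .1863 24.9 -4.4
```

```text
t 3.7 pos [0.4961 0.0255 0.3787] q [ 0.79 -0.01 -0.58  1.61 -0.43  1.6   0.12] F [-0.  -0.1 -0.3] grip 0.997 0.0
slide [0.318 0.075 0.753] ang [ 0.001  0.009 -0.016]
slide [0.32  0.074 0.993] ang [ 0.001  0.009 -0.016]
```

```bash
python3 -m inch '[{"slide":[0.12,0.03,0.15],"angular":[0,0,-0.016],"claw":1},{"slide":[0.24,0.06,0.3],"angular":[0,0.01,-0.016],"claw":0.6},{"slide":[0.318,0.075,0.45],"angular":[0,0.01,-0.016],"claw":0.4},{"slide":[0.318,0.075,0.6],"angular":[0,0.01,-0.016],"claw":0.4},{"slide":[0.318,0.075,0.7],"angular":[0,0.01,-0.016],"claw":0.4},{"slide":[0.318,0.075,0.75],"angular":[0,0.01,-0.016],"claw":0.4},{"slide":[0.318,0.075,0.75],"angular":[0,0.01,-0.016],"claw":0.4},{"slide":[0.318,0.075,0.75],"angular":[0,0.01,-0.016],"claw":0.4}]'; python3 w.py w2.png; python3 go.py .5289 .1995 .1863 24.9 -4.4
```

```text
time: 4.5
position: [0.5272, 0.1746, 0.2425]
tool_rot: [-2.061, -1.911, -0.459]
ft_force: [0.3, -0.7, 1.1]
grip_width: 0.702
grip_force: 0.0
red 2195 [0.5382 0.3159 0.2027] [0.489 0.309 0.197] [0.588 0.326 0.206]
knob 61255 [0.5221 0.16   0.3369] [0.445 0.146 0.184] [0.606 0.217 0.353]
det 0.91 [219.  37. 105.  69.] 7
det 0.82 [258. 194. 185. 177.] 18781
n [-0.03 -0.39  0.92] flange cen [0.5301 0.2121 0.1665] rad 70.94051361083984 grasp pt(+33) [0.5291 0.1993 0.1969]
det 0.74 [255.  82. 140.  86.] 1392
n [-0.033 -0.419  0.907] flange cen [0.5343 0.291  0.1905] rad 56.18339157104492 grasp pt(+33) [0.5332 0.2772 0.2205]
det 0.73 [416. 213.  71.  32.] 0
t 4.6 pos [0.5275 0.1743 0.2429] q [ 0.61  0.1  -0.75  1.79 -0.39  1.21 -0.08] F [ 0.1 -0.   0.1] grip 0.701 0.0
slide [-0.004 -0.003  0.248] ang [ 0.004 -0.003  0.002]
```

```bash
python3 -m inch '[{"slide":[0,0,0.08],"angular":[0,0,0],"claw":0.4},{"slide":[0,0,0.16],"angular":[0,0,0],"claw":0.4},{"slide":[0,0,0.22],"angular":[0,0,0],"claw":0.4},{"slide":[0,0,0.245],"angular":[0,0,0],"claw":0.4},{"slide":[0,0,0.245],"angular":[0,0,0],"claw":0.4},{"slide":[0,0,0.245],"angular":[0,0,0],"claw":-1},{"slide":[0,0,0.245],"angular":[0,0,0],"claw":-1},{"slide":[0,0,0.245],"angular":[0,0,0],"claw":-1},{"slide":[0,0,0.245],"angular":[0,0,0],"claw":-1},{"slide":[0,0,0.245],"angular":[0,0,0],"claw":-1}]' 30; python3 go.py .5289 .1995 .1863 24.9 -4.4
```

```text
time: 5.6
position: [0.5287, 0.2006, 0.1861]
tool_rot: [-2.061, -1.911, -0.458]
ft_force: [1.6, -2.2, 1.3]
grip_width: 0.357
grip_force: 30.0
t 5.6 pos [0.5287 0.2006 0.1861] q [ 0.56  0.16 -0.77  1.85 -0.35  1.08 -0.11] F [ 1.6 -2.2  1.3] grip 0.357 30.0
slide [-0.004  0.001 -0.002] ang [ 0.001 -0.003  0.003]
```

```bash
python3 -m inch '[{"slide":[0,0,-0.03],"angular":[0,0,0],"claw":-1},{"slide":[0,0,-0.08],"angular":[0,0,0],"claw":-1},{"slide":[0,0,-0.14],"angular":[0,0,0],"claw":-1},{"slide":[0,0,-0.22],"angular":[0,0,0],"claw":-1},{"slide":[0,0,-0.32],"angular":[0,0,0],"claw":-1},{"slide":[0,0,-0.42],"angular":[0,0,0],"claw":-1},{"slide":[0,0,-0.5],"angular":[0,0,0],"claw":-1},{"slide":[0,0,-0.5],"angular":[0,0,0],"claw":-1}]'; python3 go.py .50 .02 .33 0 -10
```

```text
time: 6.4
position: [0.5259, 0.1466, 0.3021]
tool_rot: [-2.064, -1.911, -0.462]
ft_force: [0.0, -0.3, -2.5]
grip_width: 0.36
grip_force: 30.0
t 6.4 pos [0.5259 0.1466 0.3021] q [ 0.66  0.05 -0.72  1.71 -0.41  1.35 -0.05] F [ 0.  -0.3 -2.5] grip 0.36 30.0
slide [-0.418 -0.063 -0.318] ang [-0.03  -0.832  0.184]
```

```bash
python3 -m inch '[{"slide":[-0.08,-0.01,-0.06],"angular":[0,-0.13,0.03],"claw":-1},{"slide":[-0.16,-0.02,-0.12],"angular":[-0.01,-0.3,0.06],"claw":-1},{"slide":[-0.24,-0.03,-0.18],"angular":[-0.01,-0.46,0.1],"claw":-1},{"slide":[-0.32,-0.05,-0.24],"angular":[-0.02,-0.62,0.14],"claw":-1},{"slide":[-0.39,-0.06,-0.3],"angular":[-0.03,-0.76,0.17],"claw":-1},{"slide":[-0.418,-0.063,-0.318],"angular":[-0.03,-0.832,0.184],"claw":-1},{"slide":[-0.418,-0.063,-0.318],"angular":[-0.03,-0.832,0.184],"claw":-1}]'; python3 go.py .50 -.17 .30 0 -30
```

```text
time: 7.1
position: [0.4985, 0.0223, 0.3265]
tool_rot: [-2.398, -2.021, 0.006]
ft_force: [0.3, 0.4, -2.5]
grip_width: 0.364
grip_force: 30.0
t 7.1 pos [0.4985 0.0223 0.3265] q [ 0.63 -0.   -0.72  1.64 -0.    1.51 -0.26] F [ 0.3  0.4 -2.5] grip 0.364 30.0
slide [-0.757  0.137  0.105] ang [-0.012  0.001  0.675]
```

```bash
python3 -m inch '[{"slide":[-0.1,0.02,0.02],"angular":[0,0,0.1],"claw":-1},{"slide":[-0.25,0.05,0.04],"angular":[0,0,0.22],"claw":-1},{"slide":[-0.4,0.08,0.06],"angular":[0,0,0.36],"claw":-1},{"slide":[-0.55,0.11,0.08],"angular":[0,0,0.5],"claw":-1},{"slide":[-0.68,0.13,0.1],"angular":[-0.01,0,0.6],"claw":-1},{"slide":[-0.757,0.137,0.105],"angular":[-0.012,0,0.675],"claw":-1},{"slide":[-0.757,0.137,0.105],"angular":[-0.012,0,0.675],"claw":-1}]'; python3 go.py .464 -.317 .20 0 -40
```

```text
time: 7.8
position: [0.499, -0.1743, 0.2995]
tool_rot: [-2.727, -1.56, 0.002]
ft_force: [-0.5, 0.7, -3.2]
grip_width: 0.362
grip_force: 30.0
t 7.8 pos [ 0.499  -0.1743  0.2995] q [ 0.81  0.06 -0.54  1.63  0.03  1.46 -0.27] F [-0.5  0.7 -3.2] grip 0.362 30.0
slide [-0.563  0.169  0.398] ang [-0.002  0.002  0.318]
```

```bash
python3 -m inch '[{"slide":[-0.12,0.03,0.04],"angular":[0,0,0.1],"claw":-1},{"slide":[-0.26,0.07,0.1],"angular":[0,0,0.2],"claw":-1},{"slide":[-0.4,0.12,0.2],"angular":[0,0,0.3],"claw":-1},{"slide":[-0.52,0.155,0.3],"angular":[0,0,0.318],"claw":-1},{"slide":[-0.563,0.169,0.38],"angular":[0,0,0.318],"claw":-1},{"slide":[-0.563,0.169,0.398],"angular":[0,0,0.318],"claw":-1},{"slide":[-0.563,0.169,0.398],"angular":[0,0,0.318],"claw":-1}]'; python3 - <<'E'
from h import *
# lid underside height / tilt seen from the fixed cameras
for c in ['scene']:
    im=ctrl.get_image(c); P=cloud(im); C=np.array(im['color']).astype(int)
    for q in ctrl.outline_of('lid',c):
        m=np.array(q['mask']); p=P[m&(P[...,1]<-.2)&(P[...,2]>.08)&(P[...,2]<.25)&(C.min(-1)>110)]
        if len(p)<300: continue
        for _ in range(8):
            n=np.linalg.svd(p-p.mean(0),full_matrices=False)[2][2]; n*=np.sign(n[2]); d=(p-p.mean(0))@n; p=p[abs(d)<max(2*d.std(),.003)]
        print(c,len(p),'n',n.round(3),'mid',((p.min(0)+p.max(0))/2).round(4),'ext',np.ptp(p,0).round(3))
E
python3 go.py .464 -.317 .072 0 -40 .464 -.317 .064 0 -40
```

```text
time: 8.5
position: [0.4668, -0.3117, 0.2008]
tool_rot: [-2.841, -1.339, -0.001]
ft_force: [0.2, 1.3, -1.9]
grip_width: 0.365
grip_force: 30.0
scene 1453 n [-0.007 -0.006  1.   ] mid [ 0.4687 -0.3143  0.1768] ext [0.139 0.143 0.007]
t 8.6 pos [ 0.4679 -0.3119  0.2026] q [ 0.93  0.18 -0.43  1.71  0.08  1.27 -0.21] F [ 0.7  0.6 -1.8] grip 0.364 30.0
slide [-0.026 -0.001  0.522] ang [ 0.006 -0.002  0.019]
slide [-0.026 -0.001  0.554] ang [ 0.006 -0.002  0.019]
```

```bash
python3 -m inch '[{"slide":[-0.02,0,0.1],"angular":[0,0,0.02],"claw":-1},{"slide":[-0.026,0,0.22],"angular":[0,0,0.02],"claw":-1},{"slide":[-0.026,0,0.34],"angular":[0,0,0.02],"claw":-1},{"slide":[-0.026,0,0.43],"angular":[0,0,0.02],"claw":-1},{"slide":[-0.026,0,0.48],"angular":[0,0,0.02],"claw":-1},{"slide":[-0.026,0,0.51],"angular":[0,0,0.02],"claw":-1},{"slide":[-0.026,0,0.51],"angular":[0,0,0.02],"claw":-1},{"slide":[-0.026,0,0.51],"angular":[0,0,0.02],"claw":-1}]'; python3 -m inch '[{"slide":[0,0,0.01],"angular":[0,0,0],"claw":-1},{"slide":[0,0,0.015],"angular":[0,0,0],"claw":-1},{"slide":[0,0,0.02],"angular":[0,0,0],"claw":-1},{"slide":[0,0,0.025],"angular":[0,0,0],"claw":-1},{"slide":[0,0,0.03],"angular":[0,0,0],"claw":-1},{"slide":[0,0,0.03],"angular":[0,0,0],"claw":-1},{"slide":[0,0,0.03],"angular":[0,0,0],"claw":-1}]'; python3 go.py .464 -.317 .064 0 -40
```

```text
time: 9.4
position: [0.4631, -0.3193, 0.075]
tool_rot: [2.847, 1.321, 0.002]
ft_force: [0.6, -0.1, -1.4]
grip_width: 0.359
grip_force: 30.0
time: 10.1
position: [0.4621, -0.3191, 0.0662]
tool_rot: [2.849, 1.321, -0.0]
ft_force: [-1.2, -0.9, -1.7]
grip_width: 0.358
grip_force: 30.0
t 10.1 pos [ 0.4621 -0.3191  0.0662] q [ 0.91  0.31 -0.41  1.85  0.14  1.02 -0.26] F [-1.2 -0.9 -1.7] grip 0.358 30.0
slide [0.011 0.    0.009] ang [ 0.002  0.001 -0.008]
```

Near contact; a few more millimetre steps.

```bash
python3 -m inch '[{"slide":[0,0,0.004],"angular":[0,0,0],"claw":-1},{"slide":[0,0,0.008],"angular":[0,0,0],"claw":-1},{"slide":[0,0,0.008],"angular":[0,0,0],"claw":-1},{"slide":[0,0,0.008],"angular":[0,0,0],"claw":-1}]'
```

```text
time: 10.5
position: [0.4621, -0.3191, 0.0662]
tool_rot: [2.849, 1.321, -0.001]
ft_force: [-5.2, 3.8, 11.5]
grip_width: 0.357
grip_force: 30.0
```

```bash
python3 -m inch '[{"slide":[0,0,-0.004],"angular":[0,0,0],"claw":-1},{"slide":[0,0,-0.004],"angular":[0,0,0],"claw":-0.1},{"slide":[0,0,-0.004],"angular":[0,0,0],"claw":0.2},{"slide":[0,0,-0.004],"angular":[0,0,0],"claw":0.4},{"slide":[0,0,-0.05],"angular":[0,0,0],"claw":0.4},{"slide":[0,0,-0.2],"angular":[0,0,0],"claw":0.4},{"slide":[0,0,-0.4],"angular":[0,0,0],"claw":0.4},{"slide":[0,0,-0.6],"angular":[0,0,0],"claw":0.4},{"slide":[0,0,-0.8],"angular":[0,0,0],"claw":0.4},{"slide":[0,0,-1],"angular":[0,0,0],"claw":0.4}]';  python3 - <<'E'
from h import *
for c in ['scene']:
    im=ctrl.get_image(c); P=cloud(im); C=np.array(im['color']).astype(int)
    for q in ctrl.outline_of('lid',c):
        p=P[np.array(q['mask'])&(P[...,1]<-.2)&(P[...,2]>.03)&(C.min(-1)>110)]
        if len(p)<300: continue
        print(len(p),'mid',((p.min(0)+p.max(0))/2).round(4),'ext',np.ptp(p,0).round(3),np.median(p[:,2]))
    # kettle state: handle, mouth
    x,y,z=np.moveaxis(P,-1,0); r,g,b=np.moveaxis(C,-1,0)
    p=P[(x>.4)&(x<.66)&(y>.08)&(y<.4)&(z>.15)&(r>130)&(g<70)&(b<80)]; print('red',len(p),p.mean(0).round(4))
E
python3 go.py .5 -.17 .36 0 -25
```

```text
time: 11.5
position: [0.4618, -0.3184, 0.3172]
tool_rot: [2.848, 1.321, 0.001]
ft_force: [0.7, -1.7, -0.5]
grip_width: 0.699
grip_force: 0.0
2569 mid [ 0.4619 -0.3212  0.0585] ext [0.143 0.144 0.053] 0.04338806685374952
red 18 [0.5324 0.3117 0.2013]
t 11.6 pos [ 0.4651 -0.3201  0.3233] q [ 0.94  0.12 -0.43  1.52  0.05  1.49 -0.19] F [0.7 0.5 0.4] grip 0.699 0.0
slide [ 0.549 -0.279 -0.151] ang [ 0.03   0.003 -0.507]
```

```bash
sed -i "s/R.from_euler('y',tilt,degrees=True)/R.from_euler('xy',[roll,tilt],degrees=True)/; s/def Rt(tilt,yaw)/def Rt(tilt,yaw,roll=0)/; s/,5):/,6):/; s/i:i+5/i:i+6/; s/Rt(x\[3\],x\[4\])/Rt(*x[3:])/" go.py; python3 go.py .5 -.1 .38 0 -60 0  .53 .10 .38 0 -94.4 20
```

```text
t 11.6 pos [ 0.4651 -0.3201  0.3233] q [ 0.94  0.12 -0.43  1.52  0.05  1.49 -0.19] F [0.7 0.5 0.4] grip 0.699 0.0
slide [ 0.762 -0.458 -0.234] ang [ 0.029 -0.006  0.66 ]
slide [ 1.451 -0.883 -0.24 ] ang [0.643 0.301 1.791]
```

```bash
python3 -m inch '[{"slide":[0.12,-0.08,-0.08],"angular":[0,0,0.1],"claw":0.2},{"slide":[0.28,-0.17,-0.15],"angular":[0.01,0,0.25],"claw":0},{"slide":[0.44,-0.26,-0.2],"angular":[0.02,0,0.4],"claw":-0.2},{"slide":[0.6,-0.36,-0.23],"angular":[0.03,0,0.55],"claw":-0.2},{"slide":[0.72,-0.43,-0.23],"angular":[0.03,0,0.66],"claw":-0.2},{"slide":[0.762,-0.458,-0.23],"angular":[0.03,0,0.66],"claw":-0.2}]'; python3 go.py .53 .10 .36 0 -90 10 .53 .21 .33 0 -94.4 20
```

```text
time: 12.2
position: [0.4982, -0.0943, 0.3724]
tool_rot: [-3.019, -0.819, 0.007]
ft_force: [0.2, 0.2, 0.8]
grip_width: 0.404
grip_force: 0.0
t 12.2 pos [ 0.4982 -0.0943  0.3724] q [ 0.73  0.01 -0.59  1.53 -0.    1.61 -0.9 ] F [0.2 0.2 0.8] grip 0.404 0.0
slide [ 0.502 -0.606  0.058] ang [0.3   0.097 1.008]
slide [ 0.725 -0.984  0.183] ang [0.621 0.212 1.144]
```

```bash
python3 -m inch '[{"slide":[0.09,-0.1,0],"angular":[0.05,0.02,0.2],"claw":-0.2},{"slide":[0.18,-0.22,0],"angular":[0.12,0.04,0.42],"claw":-0.2},{"slide":[0.28,-0.34,0.02],"angular":[0.2,0.07,0.65],"claw":-0.2},{"slide":[0.38,-0.46,0.04],"angular":[0.3,0.1,0.85],"claw":-0.2},{"slide":[0.5,-0.6,0.05],"angular":[0.4,0.14,1],"claw":-0.2},{"slide":[0.6,-0.75,0.05],"angular":[0.5,0.17,1],"claw":-0.2},{"slide":[0.68,-0.85,0.05],"angular":[0.6,0.2,1],"claw":-0.2},{"slide":[0.68,-0.85,0.05],"angular":[0.6,0.2,1],"claw":-0.2},{"slide":[0.68,-0.85,0.05],"angular":[0.6,0.2,1],"claw":-0.2}]'
cat > r.py <<'E'
import sys; from h import *
st=ctrl.get_state(); im=ctrl.get_image('wrist'); P=cloud(im,st); C=np.array(im['color']).astype(int); save(im,sys.argv[1])
r,g,b=np.moveaxis(C,-1,0); x,y,z=np.moveaxis(P,-1,0)
p=P[(x>.4)&(x<.66)&(y>-.1)&(y<.4)&(z>.12)&(r>120)&(g<70)&(b<80)]
if len(p)>10:
    print(len(p),p.min(0).round(4),p.max(0).round(4)); u=np.linalg.svd(p-p.mean(0),full_matrices=False)[2][0]; t=(p-p.mean(0))@u
    m=p.mean(0)+u*(np.percentile(t,.5)+np.percentile(t,99.5))/2; ray=m-T_of(im,st)[:3,3]; ray/=np.linalg.norm(ray)
    ray-=u*(ray@u); print('axis',u.round(3),'len',np.ptp(t).round(3),'surf mid',m.round(4),'bar centre~',(m+ray*.0048).round(4))
E
python3 r.py w3.png; python3 go.py .5384 .2927 .2550 0 -94.4 20
```

```text
time: 13.1
position: [0.5388, 0.1684, 0.361]
tool_rot: [-2.805, 0.01, -0.014]
ft_force: [-0.3, -1.1, 0.5]
grip_width: 0.397
grip_force: 0.0
707 [0.4898 0.3092 0.1985] [0.5883 0.3245 0.2065]
axis [-0.997  0.08   0.005] len 0.099 surf mid [0.5393 0.3161 0.2032] bar centre~ [0.5394 0.3186 0.1993]
t 13.15 pos [0.539  0.1678 0.3611] q [ 0.55  0.09 -0.74  1.53 -0.27  1.47 -1.75] F [-0.1 -0.8 -0.5] grip 0.404 0.0
slide [-0.011 -0.332  0.565] ang [0.024 0.027 0.126]
```

View pics/w3.png

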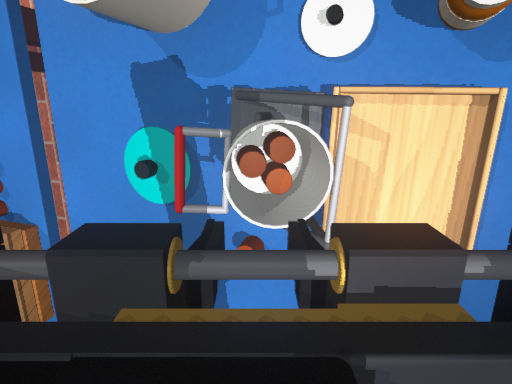

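The wrist view shows the open kettle with its three cakes around (268,163). The red bar is at column 180, rows 127–212, and the hinge rod runs near column 340. The tray beyond it is empty.

```bash
python3 go.py .5377 .3003 .2481 0 -94.6 20 .5392 .3207 .1917 0 -94.6 20; python3 - <<'E'
import numpy as np
P=np.load('scene.npy'); from h import *
im=ctrl.get_image('scene'); P=cloud(im); x,y,z=np.moveaxis(P,-1,0)
m=(x>.42)&(x<.65)&(y>.125)&(y<.165)&(z>.112)&(z<.135); p=P[m]; print('scene hinge',len(p),np.median(p,0).round(4),p.min(0).round(3),p.max(0).round(3), np.polyfit(p[:,0],p[:,1],1))
E
```

```text
t 13.15 pos [0.539  0.1678 0.3611] q [ 0.55  0.09 -0.74  1.53 -0.27  1.47 -1.75] F [-0.1 -0.8 -0.5] grip 0.404 0.0
slide [-0.014 -0.351  0.602] ang [0.024 0.029 0.132]
slide [-0.011 -0.354  0.841] ang [0.024 0.029 0.132]
scene hinge 318 [0.5372 0.1498 0.1242] [0.431 0.135 0.112] [0.623 0.165 0.135] [-0.05619263  0.17986086]
```

```bash
python3 -m inch '[{"slide":[-0.01,-0.12,0.1],"angular":[0.02,0.03,0.13],"claw":-0.2},{"slide":[-0.014,-0.25,0.25],"angular":[0.02,0.03,0.13],"claw":-0.2},{"slide":[-0.014,-0.33,0.4],"angular":[0.02,0.03,0.13],"claw":-0.2},{"slide":[-0.014,-0.351,0.54],"angular":[0.02,0.03,0.13],"claw":-0.2},{"slide":[-0.014,-0.351,0.6],"angular":[0.024,0.03,0.13],"claw":-0.2},{"slide":[-0.014,-0.351,0.6],"angular":[0.024,0.03,0.13],"claw":-0.2},{"slide":[-0.014,-0.351,0.6],"angular":[0.024,0.03,0.13],"claw":-0.2}]'; python3 r.py w4.png; python3 go.py .5392 .3207 .1917 0 -94.6 20
```

```text
time: 13.9
position: [0.5382, 0.3009, 0.2495]
tool_rot: [-2.789, 0.111, -0.021]
ft_force: [0.6, -0.6, -0.2]
grip_width: 0.399
grip_force: 0.0
1785 [0.4896 0.3092 0.1972] [0.5889 0.3239 0.2062]
axis [-0.998  0.068  0.   ] len 0.099 surf mid [0.5508 0.3156 0.2029] bar centre~ [0.5509 0.3172 0.1986]
t 13.95 pos [0.5386 0.3011 0.2502] q [ 0.36  0.21 -0.83  1.67 -0.16  1.16 -2.04] F [-0.5  0.1  1.6] grip 0.4 0.0
slide [-0.004  0.007  0.247] ang [-0.003 -0.004  0.002]
```

```bash
python3 -m inch '[{"slide":[0,0.005,0.08],"angular":[0,0,0],"claw":-0.2},{"slide":[0,0.007,0.16],"angular":[0,0,0],"claw":-0.2},{"slide":[0,0.007,0.22],"angular":[0,0,0],"claw":-0.2},{"slide":[0,0.007,0.245],"angular":[0,0,0],"claw":-0.2},{"slide":[0,0.007,0.245],"angular":[0,0,0],"claw":-0.2},{"slide":[0,0.007,0.245],"angular":[0,0,0],"claw":-1},{"slide":[0,0.007,0.245],"angular":[0,0,0],"claw":-1},{"slide":[0,0.007,0.245],"angular":[0,0,0],"claw":-1},{"slide":[0,0.007,0.245],"angular":[0,0,0],"claw":-1}]' 20
cat > arc.py <<'E'
# arc.py deg... : move values to bring the bar from its present angle to these kettle turns (deg from rest), roll kept at 20
from h import *; from go import Rt; import sys
st=ctrl.get_state(); Rn=R.from_rotvec(st['tool_rot']); z=Rn.apply([0,0,1]); sx=np.array([.075,.997,0]); 
bar=st['position']-.008*z; H=np.load('hinge.npy'); rel=bar-H; a,b=rel@sx,rel[2]
print('t',round(st['time'],2),'F',st['ft_force'].round(1),'grip',round(st['grip_width'],3),'r',round(np.hypot(a,b),4),'turn deg',round(np.degrees(np.arctan2(b,a))-24.94,2),'side',round(rel@[.997,-.075,0],4),'q',st['joint_positions'].round(2))
for d in map(float,sys.argv[1:]):
    f=np.radians(24.94+d); tgt=H+sx*.185*np.cos(f)+np.array([0,0,.185*np.sin(f)])+np.array([.997,-.075,0])*(rel@[.997,-.075,0])
    tr=Rt(0,-94.4,20); print(d,((Rn.inv().apply(tgt+.008*tr.apply([0,0,1])-st['position']))/.25).round(3),np.degrees((Rn.inv()*tr).as_rotvec()/30).round(3))
E
python3 - <<'E'
from h import *
st=ctrl.get_state(); z=R.from_rotvec(st['tool_rot']).apply([0,0,1]); bar=st['position']-.008*z
sx=np.array([.075,.997,0]); H=bar-sx*.1678; H[2]=bar[2]-.078; np.save('hinge.npy',H); print(bar.round(4),H.round(4))
E
python3 arc.py 5 10 15 20 26 32 38 44 50 56
```

```text
time: 14.85
position: [0.5391, 0.3197, 0.1907]
tool_rot: [-2.792, 0.11, -0.02]
ft_force: [-2.8, -1.6, 4.0]
grip_width: 0.131
grip_force: 20.1
[0.5389 0.317  0.1983] [0.5263 0.1497 0.1203]
t 14.85 F [-2.8 -1.6  4. ] grip 0.131 r 0.185 turn deg -0.0 side -0.0 q [ 0.31  0.28 -0.83  1.73 -0.11  1.04 -2.08]
5.0 [ 0.     0.009 -0.064] [ 0.003 -0.002 -0.003]
10.0 [ 0.     0.023 -0.127] [ 0.003 -0.002 -0.003]
15.0 [ 0.     0.042 -0.189] [ 0.003 -0.002 -0.003]
20.0 [ 0.001  0.067 -0.248] [ 0.003 -0.002 -0.003]
26.0 [ 0.001  0.103 -0.317] [ 0.003 -0.002 -0.003]
32.0 [ 0.001  0.146 -0.381] [ 0.003 -0.002 -0.003]
38.0 [ 0.001  0.196 -0.44 ] [ 0.003 -0.002 -0.003]
44.0 [ 0.002  0.252 -0.494] [ 0.003 -0.002 -0.003]
50.0 [ 0.002  0.313 -0.542] [ 0.003 -0.002 -0.003]
56.0 [ 0.002  0.379 -0.583] [ 0.003 -0.002 -0.003]
```

```bash
python3 -m inch '[{"slide":[0,0.003,-0.02],"angular":[0,0,0],"claw":-1},{"slide":[0,0.009,-0.064],"angular":[0,0,0],"claw":-1},{"slide":[0,0.023,-0.127],"angular":[0,0,0],"claw":-1},{"slide":[0,0.042,-0.189],"angular":[0,0,0],"claw":-1},{"slide":[0,0.067,-0.248],"angular":[0,0,0],"claw":-1},{"slide":[0,0.103,-0.317],"angular":[0,0,0],"claw":-1},{"slide":[0,0.103,-0.317],"angular":[0,0,0],"claw":-1}]'; python3 arc.py 32 38 44 50 56 62 68 74 80
```

```text
time: 15.55
position: [0.5351, 0.2685, 0.2583]
tool_rot: [-2.79, 0.112, -0.022]
ft_force: [2.6, -0.4, -6.9]
grip_width: 0.13
grip_force: 20.0
t 15.55 F [ 2.6 -0.4 -6.9] grip 0.13 r 0.1863 turn deg 26.43 side -0.0001 q [ 0.43  0.17 -0.82  1.69 -0.21  1.19 -1.97]
32.0 [ 0.     0.045 -0.057] [-0.002 -0.006 -0.005]
38.0 [ 0.001  0.095 -0.116] [-0.002 -0.006 -0.005]
44.0 [ 0.001  0.15  -0.17 ] [-0.002 -0.006 -0.005]
50.0 [ 0.002  0.211 -0.218] [-0.002 -0.006 -0.005]
56.0 [ 0.002  0.277 -0.259] [-0.002 -0.006 -0.005]
62.0 [ 0.002  0.346 -0.293] [-0.002 -0.006 -0.005]
68.0 [ 0.003  0.419 -0.32 ] [-0.002 -0.006 -0.005]
74.0 [ 0.003  0.494 -0.339] [-0.002 -0.006 -0.005]
80.0 [ 0.004  0.571 -0.35 ] [-0.002 -0.006 -0.005]
```

```bash
python3 -m inch '[{"slide":[0,0.045,-0.057],"angular":[0,0,0],"claw":-1},{"slide":[0,0.095,-0.116],"angular":[0,0,0],"claw":-1},{"slide":[0,0.15,-0.17],"angular":[0,0,0],"claw":-1},{"slide":[0,0.211,-0.218],"angular":[0,0,0],"claw":-1},{"slide":[0,0.277,-0.259],"angular":[0,0,0],"claw":-1},{"slide":[0,0.277,-0.259],"angular":[0,0,0],"claw":-1}]'; python3 arc.py 59 62 65 68 71 74 77 80 83 86
```

```text
time: 16.15
position: [0.5289, 0.1868, 0.2988]
tool_rot: [-2.782, 0.106, -0.027]
ft_force: [1.0, 5.1, 7.4]
grip_width: 0.128
grip_force: 20.0
t 16.15 F [1.  5.1 7.4] grip 0.128 r 0.1892 turn deg 54.59 side -0.0002 q [ 0.57  0.07 -0.77  1.68 -0.3   1.32 -1.78]
59.0 [-0.     0.059 -0.013] [-0.018 -0.01   0.003]
62.0 [ 0.     0.094 -0.03 ] [-0.018 -0.01   0.003]
65.0 [ 0.     0.13  -0.044] [-0.018 -0.01   0.003]
68.0 [ 0.     0.166 -0.057] [-0.018 -0.01   0.003]
71.0 [ 0.     0.204 -0.068] [-0.018 -0.01   0.003]
74.0 [ 0.     0.241 -0.076] [-0.018 -0.01   0.003]
77.0 [ 0.     0.279 -0.083] [-0.018 -0.01   0.003]
80.0 [ 0.     0.318 -0.088] [-0.018 -0.01   0.003]
83.0 [ 0.     0.356 -0.091] [-0.018 -0.01   0.003]
86.0 [ 0.     0.395 -0.091] [-0.018 -0.01   0.003]
```

```bash
python3 -m inch '[{"slide":[0,0.059,-0.016],"angular":[-0.01,-0.01,0],"claw":-1},{"slide":[0,0.094,-0.031],"angular":[-0.018,-0.01,0],"claw":-1},{"slide":[0,0.13,-0.044],"angular":[-0.018,-0.01,0],"claw":-1},{"slide":[0,0.166,-0.057],"angular":[-0.018,-0.01,0],"claw":-1},{"slide":[0,0.204,-0.068],"angular":[-0.018,-0.01,0],"claw":-1},{"slide":[0,0.241,-0.076],"angular":[-0.018,-0.01,0],"claw":-1},{"slide":[0,0.279,-0.083],"angular":[-0.018,-0.01,0],"claw":-1},{"slide":[0,0.279,-0.083],"angular":[-0.018,-0.01,0],"claw":-1}]'; python3 arc.py 80 83 86 89 92 95 98 101 104
```

```text
time: 16.95
position: [0.5234, 0.1132, 0.2957]
tool_rot: [-2.794, 0.104, -0.02]
ft_force: [-7.9, -3.2, 23.8]
grip_width: 0.129
grip_force: 20.0
t 16.95 F [-7.9 -3.2 23.8] grip 0.129 r 0.1871 turn deg 77.19 side -0.0002 q [ 0.65  0.05 -0.7   1.7  -0.32  1.37 -1.64]
80.0 [-0.     0.037  0.005] [ 0.007 -0.001  0.004]
83.0 [-0.     0.076  0.002] [ 0.007 -0.001  0.004]
86.0 [-0.     0.114  0.002] [ 0.007 -0.001  0.004]
89.0 [-0.     0.153  0.004] [ 0.007 -0.001  0.004]
92.0 [-0.     0.192  0.008] [ 0.007 -0.001  0.004]
95.0 [-0.     0.23   0.013] [ 0.007 -0.001  0.004]
98.0 [-0.     0.268  0.021] [ 0.007 -0.001  0.004]
101.0 [-0.     0.305  0.031] [ 0.007 -0.001  0.004]
104.0 [-0.     0.342  0.043] [ 0.007 -0.001  0.004]
```

```bash
python3 -m inch '[{"slide":[0,0.02,-0.014],"angular":[0,0,0],"claw":-1},{"slide":[0,0.05,-0.015],"angular":[0,0,0],"claw":-1},{"slide":[0,0.085,-0.015],"angular":[0,0,0],"claw":-1},{"slide":[0,0.12,-0.015],"angular":[0,0,0],"claw":-1},{"slide":[0,0.153,-0.013],"angular":[0,0,0],"claw":-1},{"slide":[0,0.192,-0.009],"angular":[0,0,0],"claw":-1},{"slide":[0,0.192,-0.009],"angular":[0,0,0],"claw":-1}]'; python3 arc.py 95 98 101 104 107 110 112 113
```

```text
time: 17.65
position: [0.5195, 0.0648, 0.2764]
tool_rot: [-2.798, 0.109, -0.016]
ft_force: [0.0, -2.4, 6.2]
grip_width: 0.127
grip_force: 20.0
t 17.65 F [ 0.  -2.4  6.2] grip 0.127 r 0.1858 turn deg 93.29 side -0.0004 q [ 0.7   0.05 -0.66  1.73 -0.32  1.37 -1.55]
95.0 [0.    0.021 0.007] [ 0.013  0.003 -0.002]
98.0 [0.    0.059 0.015] [ 0.013  0.003 -0.002]
101.0 [0.    0.096 0.025] [ 0.013  0.003 -0.002]
104.0 [0.    0.133 0.037] [ 0.013  0.003 -0.002]
107.0 [0.001 0.169 0.05 ] [ 0.013  0.003 -0.002]
110.0 [0.001 0.205 0.066] [ 0.013  0.003 -0.002]
112.0 [0.001 0.228 0.077] [ 0.013  0.003 -0.002]
113.0 [0.001 0.239 0.083] [ 0.013  0.003 -0.002]
```

```bash
python3 -m inch '[{"slide":[0,0.021,0.003],"angular":[0,0,0],"claw":-1},{"slide":[0,0.059,0.011],"angular":[0,0,0],"claw":-1},{"slide":[0,0.096,0.021],"angular":[0,0,0],"claw":-1},{"slide":[0,0.133,0.033],"angular":[0,0,0],"claw":-1},{"slide":[0,0.169,0.046],"angular":[0,0,0],"claw":-1},{"slide":[0,0.198,0.06],"angular":[0,0,0],"claw":-1},{"slide":[0,0.198,0.06],"angular":[0,0,0],"claw":-1}]'; python3 arc.py 111 112 113
```

```text
time: 18.35
position: [0.5159, 0.0222, 0.2432]
tool_rot: [-2.798, 0.111, -0.014]
ft_force: [5.3, -1.2, 1.9]
grip_width: 0.125
grip_force: 20.0
t 18.35 F [ 5.3 -1.2  1.9] grip 0.125 r 0.1846 turn deg 110.08 side -0.0008 q [ 0.74  0.08 -0.63  1.77 -0.3   1.33 -1.46]
111.0 [0.    0.011 0.004] [ 0.015  0.006 -0.006]
112.0 [0.    0.022 0.01 ] [ 0.015  0.006 -0.006]
113.0 [0.    0.034 0.016] [ 0.015  0.006 -0.006]
```

```bash
python3 -m inch '[{"slide":[0,0.011,0.005],"angular":[0,0,0],"claw":-1},{"slide":[0,0.023,0.011],"angular":[0,0,0],"claw":-1},{"slide":[0,0.034,0.016],"angular":[0,0,0],"claw":-1},{"slide":[0,0.034,0.016],"angular":[0,0,0],"claw":-1},{"slide":[0,0.034,0.016],"angular":[0,0,0],"claw":-1}]'; python3 arc.py 113; python3 - <<'E'
from h import *
for c in ['scene','side']:
    im=ctrl.get_image(c); P=cloud(im); C=np.array(im['color'])
    for q in ctrl.outline_of('cake0',c):
        p=P[np.array(q['mask'])]; p=p[~np.isnan(p[:,0])]
        if len(p): print(c,round(q['confidence'],2),np.round(q['bbox']),np.median(p,0).round(3))
    if c=='scene': cv2.imwrite('pics/s1.png',cv2.resize(C[60:330,130:400,::-1],(600,600)))
E
```

```text
time: 18.85
position: [0.5156, 0.0184, 0.239]
tool_rot: [-2.796, 0.106, -0.015]
ft_force: [3.1, 1.6, 7.4]
grip_width: 0.129
grip_force: 20.0
t 18.85 F [3.1 1.6 7.4] grip 0.129 r 0.1845 turn deg 111.86 side -0.0008 q [ 0.74  0.08 -0.62  1.78 -0.3   1.33 -1.45]
113.0 [0.    0.014 0.005] [0.011 0.006 0.001]
scene 0.71 [256. 241.  20.  17.] [ 0.605 -0.001  0.043]
scene 0.5 [231. 231.  19.  20.] [0.524 0.005 0.047]
side 0.74 [293. 212.  16.  14.] [0.44  0.024 0.042]
side 0.38 [241. 209.   6.  10.] [0.611 0.027 0.034]
```

View pics/s1.png

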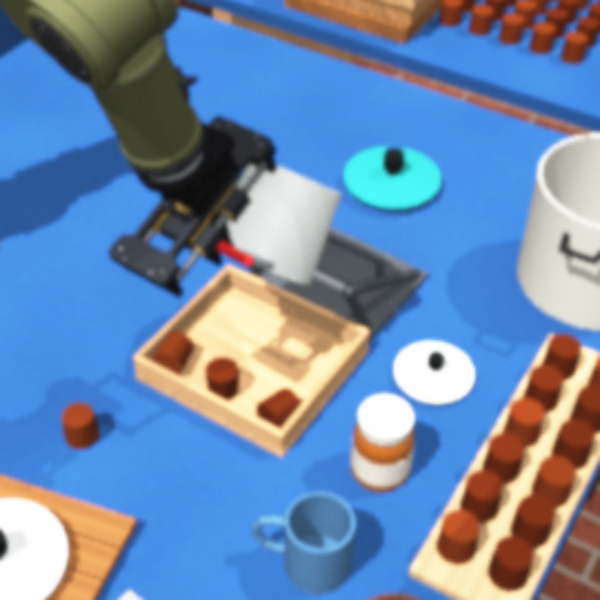

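The crop shows the kettle inverted in the gripper and all three cakes in the tray, at (175,352), (222,378) and (280,407). I'll push a little further to be sure the stop is reached.

```bash
python3 -m inch '[{"slide":[0,0.014,0.008],"angular":[0,0,0],"claw":-1},{"slide":[0,0.024,0.014],"angular":[0,0,0],"claw":-1},{"slide":[0,0.024,0.014],"angular":[0,0,0],"claw":-1},{"slide":[0,0.024,0.014],"angular":[0,0,0],"claw":-1}]'; python3 arc.py 110 105 100 95 90 85 80
```

```text
time: 19.45
position: [0.5157, 0.0183, 0.2387]
tool_rot: [-2.791, 0.1, -0.016]
ft_force: [-5.3, 6.5, 29.9]
grip_width: 0.131
grip_force: 20.1
t 19.45 F [-5.3  6.5 29.9] grip 0.131 r 0.1843 turn deg 111.96 side -0.0007 q [ 0.75  0.08 -0.62  1.78 -0.31  1.33 -1.44]
110.0 [ 0.    -0.022 -0.014] [-0.001  0.006  0.009]
105.0 [ 0.    -0.081 -0.038] [-0.001  0.006  0.009]
100.0 [ 0.    -0.143 -0.057] [-0.001  0.006  0.009]
95.0 [ 0.001 -0.206 -0.071] [-0.001  0.006  0.009]
90.0 [ 0.001 -0.27  -0.08 ] [-0.001  0.006  0.009]
85.0 [ 0.001 -0.335 -0.082] [-0.001  0.006  0.009]
80.0 [ 0.001 -0.399 -0.08 ] [-0.001  0.006  0.009]
```

```bash
python3 -m inch '[{"slide":[0,-0.045,-0.032],"angular":[0,0,0],"claw":-1},{"slide":[0,-0.1,-0.056],"angular":[0,0,0],"claw":-1},{"slide":[0,-0.16,-0.075],"angular":[0,0,0],"claw":-1},{"slide":[0,-0.222,-0.088],"angular":[0,0,0],"claw":-1},{"slide":[0,-0.285,-0.097],"angular":[0,0,0],"claw":-1},{"slide":[0,-0.35,-0.099],"angular":[0,0,0],"claw":-1},{"slide":[0,-0.35,-0.099],"angular":[0,0,0],"claw":-1}]'; python3 arc.py 80 76 72 68 64 60 56 52
```

```text
time: 20.15
position: [0.5208, 0.0887, 0.286]
tool_rot: [-2.798, 0.102, -0.015]
ft_force: [4.6, -0.9, 3.3]
grip_width: 0.13
grip_force: 20.0
t 20.15 F [ 4.6 -0.9  3.3] grip 0.13 r 0.1847 turn deg 85.31 side -0.0009 q [ 0.67  0.05 -0.68  1.72 -0.32  1.37 -1.59]
80.0 [ 0.    -0.069  0.001] [0.014 0.006 0.006]
76.0 [ 0.    -0.12   0.007] [0.014 0.006 0.006]
72.0 [ 0.    -0.171  0.017] [0.014 0.006 0.006]
68.0 [ 0.001 -0.221  0.03 ] [0.014 0.006 0.006]
64.0 [ 0.001 -0.27   0.046] [0.014 0.006 0.006]
60.0 [ 0.001 -0.317  0.066] [0.014 0.006 0.006]
56.0 [ 0.001 -0.364  0.089] [0.014 0.006 0.006]
52.0 [ 0.001 -0.408  0.116] [0.014 0.006 0.006]
```

```bash
python3 -m inch '[{"slide":[0,-0.035,0],"angular":[0.01,0,0],"claw":-1},{"slide":[0,-0.075,0],"angular":[0.01,0,0],"claw":-1},{"slide":[0,-0.12,0.006],"angular":[0.01,0,0],"claw":-1},{"slide":[0,-0.171,0.015],"angular":[0.01,0,0],"claw":-1},{"slide":[0,-0.221,0.027],"angular":[0.01,0,0],"claw":-1},{"slide":[0,-0.27,0.042],"angular":[0.01,0,0],"claw":-1},{"slide":[0,-0.317,0.062],"angular":[0.01,0,0],"claw":-1},{"slide":[0,-0.364,0.085],"angular":[0.01,0,0],"claw":-1},{"slide":[0,-0.364,0.085],"angular":[0.01,0,0],"claw":-1}]'; python3 arc.py 52 48 44 40 36 32 28 24 20 16
```

```text
time: 21.05
position: [0.5274, 0.1818, 0.2951]
tool_rot: [-2.792, 0.103, -0.013]
ft_force: [6.5, 0.4, -1.0]
grip_width: 0.131
grip_force: 20.0
t 21.05 F [ 6.5  0.4 -1. ] grip 0.131 r 0.1847 turn deg 55.92 side -0.0013 q [ 0.57  0.08 -0.77  1.68 -0.29  1.33 -1.78]
52.0 [ 0.    -0.044  0.025] [0.003 0.008 0.004]
48.0 [ 0.    -0.086  0.055] [0.003 0.008 0.004]
44.0 [ 0.001 -0.126  0.087] [0.003 0.008 0.004]
40.0 [ 0.001 -0.164  0.122] [0.003 0.008 0.004]
36.0 [ 0.001 -0.199  0.16 ] [0.003 0.008 0.004]
32.0 [ 0.001 -0.232  0.2  ] [0.003 0.008 0.004]
28.0 [ 0.001 -0.262  0.243] [0.003 0.008 0.004]
24.0 [ 0.001 -0.288  0.287] [0.003 0.008 0.004]
20.0 [ 0.002 -0.312  0.333] [0.003 0.008 0.004]
16.0 [ 0.002 -0.332  0.38 ] [0.003 0.008 0.004]
```

```bash
python3 -m inch '[{"slide":[0,-0.044,0.025],"angular":[0,0,0],"claw":-1},{"slide":[0,-0.086,0.055],"angular":[0,0,0],"claw":-1},{"slide":[0,-0.126,0.087],"angular":[0,0,0],"claw":-1},{"slide":[0,-0.164,0.122],"angular":[0,0,0],"claw":-1},{"slide":[0,-0.199,0.16],"angular":[0,0,0],"claw":-1},{"slide":[0,-0.232,0.2],"angular":[0,0,0],"claw":-1},{"slide":[0,-0.262,0.243],"angular":[0,0,0],"claw":-1},{"slide":[0,-0.288,0.287],"angular":[0,0,0],"claw":-1},{"slide":[0,-0.312,0.333],"angular":[0,0,0],"claw":-1},{"slide":[0,-0.312,0.333],"angular":[0,0,0],"claw":-1}]'; python3 arc.py 17 14 11 8 6 4 3 2 1 0
```

```text
time: 22.05
position: [0.5348, 0.2821, 0.2425]
tool_rot: [-2.792, 0.106, -0.012]
ft_force: [3.5, 2.2, -0.9]
grip_width: 0.12
grip_force: 20.0
t 22.05 F [ 3.5  2.2 -0.9] grip 0.12 r 0.1836 turn deg 20.02 side -0.0014 q [ 0.4   0.2  -0.83  1.69 -0.18  1.16 -2.  ]
17.0 [ 0.    -0.02   0.033] [0.003 0.009 0.   ]
14.0 [ 0.    -0.034  0.07 ] [0.003 0.009 0.   ]
11.0 [ 0.001 -0.046  0.107] [0.003 0.009 0.   ]
8.0 [ 0.001 -0.055  0.144] [0.003 0.009 0.   ]
6.0 [ 0.001 -0.061  0.169] [0.003 0.009 0.   ]
4.0 [ 0.001 -0.065  0.195] [0.003 0.009 0.   ]
3.0 [ 0.001 -0.067  0.207] [0.003 0.009 0.   ]
2.0 [ 0.001 -0.069  0.22 ] [0.003 0.009 0.   ]
1.0 [ 0.001 -0.07   0.233] [0.003 0.009 0.   ]
0.0 [ 0.001 -0.072  0.246] [0.003 0.009 0.   ]
```

```bash
python3 -m inch '[{"slide":[0,-0.015,0.025],"angular":[0,0,0],"claw":-1},{"slide":[0,-0.028,0.053],"angular":[0,0,0],"claw":-1},{"slide":[0,-0.038,0.08],"angular":[0,0,0],"claw":-1},{"slide":[0,-0.046,0.107],"angular":[0,0,0],"claw":-1},{"slide":[0,-0.053,0.13],"angular":[0,0,0],"claw":-1},{"slide":[0,-0.058,0.15],"angular":[0,0,0],"claw":-1},{"slide":[0,-0.061,0.169],"angular":[0,0,0],"claw":-1},{"slide":[0,-0.063,0.182],"angular":[0,0,0],"claw":-1},{"slide":[0,-0.065,0.195],"angular":[0,0,0],"claw":-1},{"slide":[0,-0.065,0.195],"angular":[0,0,0],"claw":-1}]'; python3 arc.py 3 2 1 0 -1
```

```text
time: 23.05
position: [0.5372, 0.3126, 0.2032]
tool_rot: [-2.793, 0.107, -0.013]
ft_force: [2.7, 1.7, -0.8]
grip_width: 0.125
grip_force: 20.0
t 23.05 F [ 2.7  1.7 -0.8] grip 0.125 r 0.1842 turn deg 4.48 side -0.0013 q [ 0.33  0.26 -0.84  1.72 -0.12  1.07 -2.07]
3.0 [ 0.    -0.006  0.018] [ 0.004  0.008 -0.001]
2.0 [ 0.    -0.007  0.031] [ 0.004  0.008 -0.001]
1.0 [ 0.    -0.009  0.044] [ 0.004  0.008 -0.001]
0.0 [ 0.    -0.01   0.057] [ 0.004  0.008 -0.001]
-1.0 [ 0.    -0.011  0.07 ] [ 0.004  0.008 -0.001]
```

```bash
python3 -m inch '[{"slide":[0,-0.004,0.01],"angular":[0,0,0],"claw":-1},{"slide":[0,-0.006,0.02],"angular":[0,0,0],"claw":-1},{"slide":[0,-0.007,0.03],"angular":[0,0,0],"claw":-1},{"slide":[0,-0.008,0.038],"angular":[0,0,0],"claw":-1},{"slide":[0,-0.009,0.046],"angular":[0,0,0],"claw":-1},{"slide":[0,-0.009,0.052],"angular":[0,0,0],"claw":-1},{"slide":[0,-0.01,0.058],"angular":[0,0,0],"claw":-1},{"slide":[0,-0.01,0.058],"angular":[0,0,0],"claw":-1},{"slide":[0,-0.01,0.058],"angular":[0,0,0],"claw":-1}]'; python3 arc.py 0 -1
```

```text
time: 23.95
position: [0.5377, 0.3194, 0.1905]
tool_rot: [-2.793, 0.107, -0.013]
ft_force: [2.9, 0.6, -1.4]
grip_width: 0.121
grip_force: 20.0
t 23.95 F [ 2.9  0.6 -1.4] grip 0.121 r 0.1845 turn deg -0.01 side -0.0013 q [ 0.31  0.28 -0.83  1.73 -0.1   1.04 -2.08]
0.0 [ 0.    -0.002 -0.   ] [ 0.005  0.008 -0.002]
-1.0 [ 0.    -0.003  0.013] [ 0.005  0.008 -0.002]
```

```bash
python3 -m inch '[{"slide":[0,-0.002,0.004],"angular":[0,0,0],"claw":-1},{"slide":[0,-0.002,0.008],"angular":[0,0,0],"claw":-1},{"slide":[0,-0.002,0.012],"angular":[0,0,0],"claw":-1},{"slide":[0,-0.002,0.012],"angular":[0,0,0],"claw":-1},{"slide":[0,-0.002,0.012],"angular":[0,0,0],"claw":-1}]'; python3 arc.py 0
```

```text
time: 24.45
position: [0.5378, 0.3208, 0.1878]
tool_rot: [-2.793, 0.108, -0.012]
ft_force: [2.6, 0.5, -1.6]
grip_width: 0.124
grip_force: 20.0
t 24.45 F [ 2.6  0.5 -1.6] grip 0.124 r 0.1846 turn deg -0.95 side -0.0013 q [ 0.31  0.28 -0.83  1.73 -0.1   1.04 -2.09]
0.0 [ 0.    -0.    -0.012] [ 0.005  0.008 -0.002]
```

```bash
python3 -m inch '[{"slide":[0,-0.001,0.004],"angular":[0,0,0],"claw":-1},{"slide":[0,-0.001,0.008],"angular":[0,0,0],"claw":-1},{"slide":[0,-0.001,0.012],"angular":[0,0,0],"claw":-1},{"slide":[0,-0.001,0.012],"angular":[0,0,0],"claw":-1},{"slide":[0,-0.001,0.012],"angular":[0,0,0],"claw":-1}]'; python3 arc.py 0; python3 r.py w5.png
```

```text
time: 24.95
position: [0.538, 0.3216, 0.1859]
tool_rot: [-2.794, 0.108, -0.012]
ft_force: [-0.4, -5.0, 4.9]
grip_width: 0.126
grip_force: 19.4
t 24.95 F [-0.4 -5.   4.9] grip 0.126 r 0.1846 turn deg -1.59 side -0.0012 q [ 0.31  0.29 -0.83  1.73 -0.1   1.04 -2.09]
0.0 [ 0.     0.    -0.021] [ 0.007  0.008 -0.002]
3022 [0.5112 0.309  0.197 ] [0.5889 0.3245 0.2057]
axis [-0.998  0.069  0.   ] len 0.078 surf mid [0.5504 0.3156 0.2027] bar centre~ [0.5505 0.3171 0.1986]
```

Contact, and the bar is back at its resting height of 0.1986. I'll release and back out.

```bash
python3 -m inch '[{"slide":[0,0,0],"angular":[0,0,0],"claw":-0.6},{"slide":[0,0,0],"angular":[0,0,0],"claw":-0.3},{"slide":[0,0,0],"angular":[0,0,0],"claw":-0.2},{"slide":[0,0,0],"angular":[0,0,0],"claw":-0.2},{"slide":[0,0,-0.06],"angular":[0,0,0],"claw":-0.2},{"slide":[0,0,-0.18],"angular":[0,0,0],"claw":-0.2},{"slide":[0,0,-0.34],"angular":[0,0,0],"claw":-0.2},{"slide":[0,0,-0.5],"angular":[0,0,0],"claw":-0.2},{"slide":[0,0,-0.6],"angular":[0,0,0],"claw":-0.2},{"slide":[0,0,-0.6],"angular":[0,0,0],"claw":-0.2}]'; python3 r.py w6.png; python3 go.py .45 .0 .42 0 -70 0
python3 - <<'E'
from h import *
im=ctrl.get_image('scene'); C=np.array(im['color']); cv2.imwrite('pics/s2.png',cv2.resize(C[...,::-1],(768,576)))
P=cloud(im)
for n in ['lid','mug','jar','scraper','spare0']:
  for q in ctrl.outline_of(n,'scene')[:4]:
    p=P[np.array(q['mask'])]; p=p[~np.isnan(p[:,0])]; print(n,round(q['confidence'],2),np.median(p,0).round(3))
E
```

```text
time: 26.0
position: [0.5369, 0.2707, 0.3315]
tool_rot: [-2.792, 0.109, -0.024]
ft_force: [0.6, 0.8, -0.0]
grip_width: 0.397
grip_force: 0.0
1084 [0.4902 0.3091 0.1977] [0.5885 0.3246 0.2062]
axis [-0.998  0.067 -0.001] len 0.098 surf mid [0.5394 0.3166 0.2032] bar centre~ [0.5395 0.3182 0.1988]
t 26.05 pos [0.5358 0.271  0.329 ] q [ 0.43  0.14 -0.83  1.57 -0.21  1.33 -2.  ] F [-0.  -0.5 -1. ] grip 0.398 0.0
slide [-0.258  0.917 -0.719] ang [-0.653 -0.142 -0.807]
lid 0.88 [0.73  0.166 0.017]
lid 0.71 [ 0.47  -0.328  0.044]
mug 0.68 [ 0.733 -0.14   0.05 ]
jar 0.77 [ 0.742 -0.006  0.076]
scraper 0.98 [ 0.635 -0.307  0.004]
scraper 0.58 [0.517 0.255 0.121]
spare0 0.65 [ 0.421 -0.137  0.039]
spare0 0.48 [0.37  0.29  0.037]
```

View pics/s2.png

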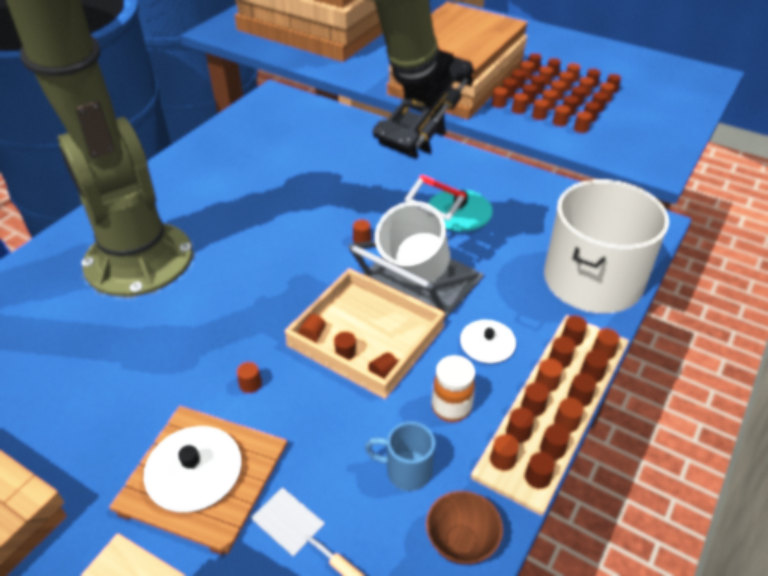

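The final view shows the lid knob-up and wholly on the board at (192,468), and the three cakes in the tray at (313,327), (345,345) and (384,364). The empty kettle is back on its rest, everything else is undisturbed, and the gripper is clear.

```bash
python3 -c "from bench import ctrl; print(ctrl.close_job())"
```

```text
the job is handed in; nothing more can be done
None
```

The job is done and handed in at about 26 s: the lid is knob up on the board, all three cakes are in the tray, the kettle was tipped to its stop and lowered gently back onto its rest, and nothing else moved.

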